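# Put two piles of returned machine parts back in their trays

### The job

Take the two piles of returned parts on the plywood board apart, top pieces first, and put every part in the blue tray that holds a sample of its own kind. Set each one gently, flat and upright, in the middle of the tray's empty pocket; the square flange must lie square to the tray, and the rectangular block with its long side along the tray, like the samples.

Things in the scene. Friction and masses are not known exactly. Their poses are not given: they have to be found in the camera images.
- square: Aluminium flange with a SQUARE plate 84 x 84 mm, 12 mm thick, under a hub 40 mm across and 32 mm high; 44 mm high in all, about 0.36 kg. It starts flat on a 12 mm plywood board with either the collar or the block on its hub, the other flange about 116 mm away. Origin: centre of the underside; z up through the hub, x and y parallel to the plate's sides.
- round: Aluminium flange with a ROUND plate 92 mm across, 12 mm thick, under a hub 40 mm across and 32 mm high; 44 mm high in all, about 0.36 kg. It starts flat on a 12 mm plywood board with either the collar or the block on its hub, the other flange about 116 mm away. Origin: centre of the underside; z up through the hub.
- collar: Aluminium shaft collar, a thick ring 54 mm across outside, 26 mm bore, 32 mm high, about 0.16 kg; it starts lying flat on the hub of one of the two flanges, underside about 56 mm above the bench. Origin: centre of the underside; z up.
- block: Aluminium rectangular block 66 mm (x) by 40 mm (y), 32 mm high, with two dark holes in its top, about 0.22 kg; it starts lying flat on the hub of one of the two flanges, underside about 56 mm above the bench. Origin: centre of the underside; z up, x along the long side.
- square_place (a point): The blue tray that holds a fixed sample square flange (tray 246 x 125 mm, two pockets 117 x 117 mm inside, floor 4 mm thick, rims and middle bar 8 mm high above the bench). This point is the middle of the EMPTY pocket, on its floor, 4 mm above the bench; x points along the tray to the sample pocket, whose middle (and the sample, up to 48 mm high) is 121 mm away, y across the tray, z up.
- round_place (a point): The blue tray that holds a fixed sample round flange (tray 246 x 125 mm, two pockets 117 x 117 mm inside, floor 4 mm thick, rims and middle bar 8 mm high above the bench). This point is the middle of the EMPTY pocket, on its floor, 4 mm above the bench; x points along the tray to the sample pocket, whose middle (and the sample, up to 48 mm high) is 121 mm away, y across the tray, z up.
- collar_place (a point): The blue tray that holds a fixed sample collar (tray 246 x 125 mm, two pockets 117 x 117 mm inside, floor 4 mm thick, rims and middle bar 8 mm high above the bench). This point is the middle of the EMPTY pocket, on its floor, 4 mm above the bench; x points along the tray to the sample pocket, whose middle (and the sample, up to 36 mm high) is 121 mm away, y across the tray, z up.
- block_place (a point): The blue tray that holds a fixed sample block, its long side along the tray (tray 246 x 125 mm, two pockets 117 x 117 mm inside, floor 4 mm thick, rims and middle bar 8 mm high above the bench). This point is the middle of the EMPTY pocket, on its floor, 4 mm above the bench; x points along the tray to the sample pocket, whose middle (and the sample, up to 36 mm high) is 121 mm away, y across the tray, z up.
Not all that is in view belongs to the job. Leave any red or yellow look-alike of the square alone.

How it is judged (in metres and radians):
At the end, for the whole second after the job is handed in: Each of the four parts lies at rest on the floor of the empty pocket of its own kind's tray (height within 4 mm, upright within 0.06 rad), centred within 15 mm; the square flange's sides parallel to the tray's and the block's long side along the tray's length, within 0.26 rad (15 degrees) (horizontal distance between square and square_place below 0.015 m and z of square in the frame of square_place between -0.004 and 0.004 m and angle between each of square, round, collar, block's own z axis and vertical below 0.06 rad and linear speed of each of square, round, collar, block below 0.02 m/s and angular speed of each of square, round, collar, block below 0.2 rad/s and (angle between the x axis of square and the x axis of square_place, either way round below 0.26 rad or angle between the x axis of square and the y axis of square_place, either way round below 0.26 rad) and horizontal distance between round and round_place below 0.015 m and z of round in the frame of round_place between -0.004 and 0.004 m and horizontal distance between collar and collar_place below 0.015 m and z of collar in the frame of collar_place between -0.004 and 0.004 m and horizontal distance between block and block_place below 0.015 m and z of block in the frame of block_place between -0.004 and 0.004 m and angle between the x axis of block and the x axis of block_place, either way round below 0.26 rad); the robot touches nothing.
It fails at once if a part is tipped over (more than 0.7 rad) (angle between any of square, round, collar, block's own z axis and vertical above 0.7 rad).
It fails at once if a part is dropped into its pocket (faster than 0.8 m/s, a fall of over 3 cm) ((linear speed of square above 0.8 m/s and horizontal distance between square and square_place below 0.06 m and z of square in the frame of square_place below 0.05 m) or (linear speed of round above 0.8 m/s and horizontal distance between round and round_place below 0.06 m and z of round in the frame of round_place below 0.05 m) or (linear speed of collar above 0.8 m/s and horizontal distance between collar and collar_place below 0.06 m and z of collar in the frame of collar_place below 0.05 m) or (linear speed of block above 0.8 m/s and horizontal distance between block and block_place below 0.06 m and z of block in the frame of block_place below 0.05 m)).
It fails at once if a part falls onto the bench top (height (world z) of any of square, round, collar, block below 0.0015 m).
It fails at once if a flange is lifted while a piece is still on its hub ((distance of square from where it was at the start of the episode above 0.03 m and horizontal distance between square and collar below 0.03 m and z of collar in the frame of square between 0.03 and 0.05 m) or (distance of square from where it was at the start of the episode above 0.03 m and horizontal distance between square and block below 0.03 m and z of block in the frame of square between 0.03 and 0.05 m) or (distance of round from where it was at the start of the episode above 0.03 m and horizontal distance between round and collar below 0.03 m and z of collar in the frame of round between 0.03 and 0.05 m) or (distance of round from where it was at the start of the episode above 0.03 m and horizontal distance between round and block below 0.03 m and z of block in the frame of round between 0.03 and 0.05 m)).
It also fails if it takes over 106 s, if anything falls off the work surface, if the arm or the gripper's body presses on something with over 40 N, if the wrist force passes 120 N, or if a joint passes its speed limit or range.

### The arm

A 6-joint arm with a two-finger parallel gripper is mounted at the origin on the work surface. World frame = base frame: x ahead of the robot, y to its left, z up, the work surface at z = 0. Lengths are in mm, angles in rad, forces in N, time in s.
With the tool pointing down it reaches from about 250 to 775 mm from the base axis. Payload 8.9 kg.
Tool frame: the origin (TCP) lies at the very end of the fingers, on their centre line; the grasp point (between the pads) lies 19 mm behind it (ctrl.grasp_offset is the distance from the TCP to the grasp point, in mm); x points along the fingers, y is the direction in which the jaws open and shut, and the axes are right-handed (so a half turn about x gives the same grasp; the last joint's range is limited). The gripper opens to 85 mm and grips with 20 to 120 N. Pads are 22 mm wide; open, the fingers measure 114 mm over their backs; the gripper's body (76 mm by 85 mm) begins 54 mm behind the grasp point. The pads swing forward as they close: fully open they stand 13 mm farther back than shut.
Start: joints at [1.043, 0.291, -0.153, 1.127, 0, 1.431], TCP at [199.01, 485.818, 231.305] pointing down, gripper open.
Joint ranges: [-2.52, 2.52], [-0.91, 1.74], [-1.3, 1.37], [-1.96, 2.02], [-1.52, 1.47], [-3.14, 3.14]. Speed limits (rad/s): [2.22, 2.22, 2.79, 3.14, 3.14, 3.14].

### API

Orientations are given as a 3x3 rotation matrix whose columns are the frame's x, y, z axes.
In Python, from workcell import ctrl, viewer gives the robot as it stands. The module is installed in compiled form; this text tells all that it offers.
- The arm moves only by the tool jog_arm, never from a script. Its argument "rows" is a list of rows, each a list of 5 numbers: the shift along the tool's x, y, z in mm, then the turn about the tool's x in rad, then the finger opening in mm, from 0 to 85.4. In form: [[x, y, z, roll, grip], ...]. A call has 1 to 5 rows; each row is the pose to reach, as a shift and turn from the pose commanded when the call began, along the tool's axes at that moment; what a row does not reach only later rows make up. A row lasts 1/8 s, in which the tool goes at most 62.5 mm and 10.7 degrees, less where a joint would pass 70% of its speed; a pose out of reach is approached as far as the arm can. A call with a gripper value outside its range is refused whole. The fingers move at their own pace and stop on an object; "grip_force" is the grip in N (left out, the last holds). Time passes only in rows, so rows that repeat a pose let the fingers close. It gives the time, the measured TCP pose, the force and the opening at its end, in the units of the state.
- ctrl.state(): the state, without advancing time (a new reading comes with each control period).
- viewer.capture(name): name is "scene" or "side" or "wrist"; returns a dict with "image" (480x640x3 uint8, red, green, blue), "vertical_fov" (degrees; the focal length in pixels is half the picture's height over the tangent of half this angle, whatever the lens; pixels are square), "cx", "cy" (the principal point, pixels), "R" (3x3) and "t" (3): a world point X has camera coordinates R X + t; the wrist camera has in their place "mount" (4x4, takes a point from camera to tool coordinates, whose origin is the TCP and whose axes are the tool frame's). Camera axes: x right, y down, z forward; pixel columns grow to the right and rows downward; lengths in mm; the calibration is good to about 2 mm. A picture is of the moment at which its call begins: read the wrist's pose just before it. There is no depth.
- ctrl.finish_job(): hands the job in, once; it reports no verdict.
The state is a dict: "time_s": time; "joint_positions": joint angles; "qd": joint speeds; "effort": joint torques, N m; "position": TCP position; "eef_rot": TCP orientation; "ft_force": force on the tool from outside, world axes, zero at the start; "torque": the same for the moment, N m; "grip_width": finger opening in mm.
Only numpy, scipy, OpenCV 4.12 (cv2) and the standard library are available. Lean on these libraries where they do the work, as an engineer would, in place of code of your own. Each camera call takes 0.05 s, during which the arm holds its last target. There are 200 camera calls.

## Working session

There is one attempt and no reset: what is moved stays moved. The work goes in short steps, Python scripts to look and compute and a tool call to move; the robot and the scene stay as the last step left them, time stands still between calls to the robot, and variables do not carry over. Pictures are saved under pics/ and viewed, about 12 in all and at most 16, crops included, and the job is handed in when it is done.

Besides the shell and the picture viewer there is one more tool, called after "Call:" in YAML: its name, and indented under it one key for each argument. jog_arm: Moves the arm, as the interface text tells. Its arguments: {"type":"object","properties":{"rows":{"type":"array"},"grip_force":{"type":"number"}},"required":["rows"]}

```bash
mkdir -p pics; ls; python3 - <<'E'
from workcell import ctrl, viewer
import cv2,numpy as np,pickle
s=ctrl.state(); print(s); print(ctrl.grasp_offset)
for n in ["scene","side","wrist"]:
    c=viewer.capture(n); cv2.imwrite(f"pics/{n}0.png",c["image"][:,:,::-1]); pickle.dump(c,open(f"{n}0.pkl","wb"))
    print(n,{k:v for k,v in c.items() if k!="image"})
E
```

```text
pics
{'time_s': 0.0, 'joint_positions': array([ 1.04267467e+00,  2.91265918e-01, -1.54139077e-01,  1.12671095e+00,
        5.85780735e-06,  1.43146494e+00]), 'qd': array([ 0.00140448,  0.00032569, -0.00106332,  0.00154066,  0.00047329,
        0.00091413]), 'effort': array([-5.00047645e-04, -5.37140000e+01,  3.31379485e+01,  1.59691845e-02,
       -3.84555469e-04, -5.55531216e-06]), 'position': array([198.79248934, 485.42209925, 230.73501713]), 'eef_rot': array([[-6.70028618e-04,  3.79068815e-01,  9.25368243e-01],
       [-1.13687123e-03,  9.25367564e-01, -3.79069360e-01],
       [-9.99999129e-01, -1.30601186e-03, -1.89070319e-04]]), 'ft_force': array([-0.85324069, -0.04522005,  0.18915294]), 'torque': array([-0.01735898, -0.03662827,  0.00070173]), 'grip_width': 85.41149125507626}
18.700000000000003
scene {'vertical_fov': 55.252628119107975, 'cx': 321.34836046991245, 'cy': 235.73677467897434, 'R': array([[ 0.60275958,  0.79786153, -0.00989271],
       [ 0.68568173, -0.52427218, -0.50495469],
       [-0.4080704 ,  0.29758303, -0.86308916]]), 't': array([-413.3915174 , -217.21773565, 1346.11054518])}
side {'vertical_fov': 51.15532057077581, 'cx': 319.20201550490435, 'cy': 239.32152437718497, 'R': array([[ 0.94611271, -0.32315873, -0.02095636],
       [-0.21758386, -0.58642391, -0.78023347],
       [ 0.23984994,  0.74274857, -0.62513724]]), 't': array([-396.37951846,  258.80595488, 1124.12060862])}
wrist {'vertical_fov': 65.92890752039692, 'cx': 316.828776185762, 'cy': 238.1328008053448, 'mount': array([[ 1.09030908e-03, -3.25898998e-01,  9.45403964e-01,
        -1.41671762e+02],
       [ 9.99999372e-01,  6.01631929e-04, -9.45878357e-04,
         5.53915029e-01],
       [-2.60524402e-04,  9.45404401e-01,  3.25899449e-01,
        -8.37079990e+01],
       [ 0.00000000e+00,  0.00000000e+00,  0.00000000e+00,
         1.00000000e+00]])}
```

View pics/scene0.png

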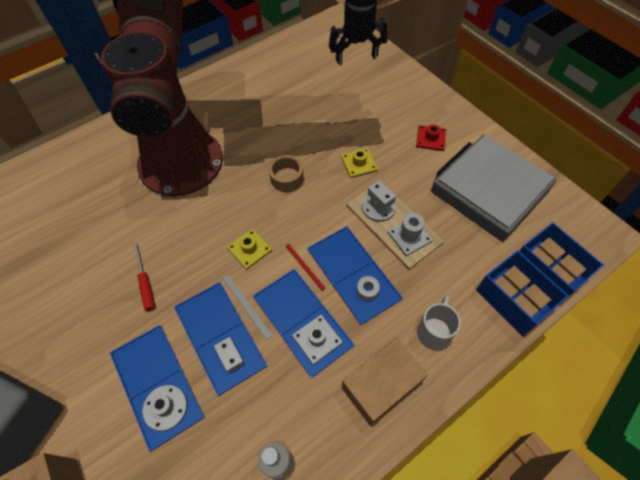

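View pics/side0.png

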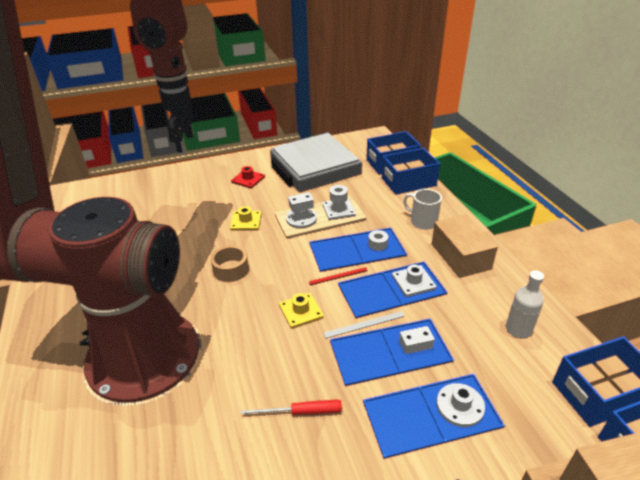

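Block is on the round flange at scene (380,205) and the collar is on the square flange at (411,232). The trays at scene (355,275), (303,322), (220,337) and (157,386) are collar, square, block and round, with the samples on the far side. Next I measure the trays and part tops.

```bash
cat > h.py <<'E'
import numpy as np,cv2,pickle
from workcell import ctrl, viewer
np.set_printoptions(precision=3,suppress=True)
def load(n): return pickle.load(open(n+".pkl","rb"))
def cap(n,name):
    s=ctrl.state(); c=viewer.capture(n)
    if n=="wrist":
        M=c["mount"]; Rt=s["eef_rot"]; Rwc=Rt@M[:3,:3]; p=Rt@M[:3,3]+s["position"]
        c["R"]=Rwc.T; c["t"]=-Rwc.T@p
    pickle.dump(c,open(name+".pkl","wb")); cv2.imwrite(f"pics/{name}.png",c["image"][:,:,::-1]); return c
def ray(c,uv,z):
    uv=np.atleast_2d(np.asarray(uv,float)); f=240/np.tan(np.radians(c["vertical_fov"]/2))
    d=np.c_[(uv[:,0]-c["cx"])/f,(uv[:,1]-c["cy"])/f,np.ones(len(uv))]@c["R"]
    o=-c["R"].T@c["t"]; return (o+d*((z-o[2])/d[:,2])[:,None])
def proj(c,X):
    f=240/np.tan(np.radians(c["vertical_fov"]/2)); q=np.atleast_2d(X)@c["R"].T+c["t"]
    return q[:,:2]/q[:,2:]*f+[c["cx"],c["cy"]]
def rect(P):
    """centre, size (long,short), angle of long axis (deg, -90..90) of xy points"""
    b=cv2.boxPoints(cv2.minAreaRect(P[:,:2].astype(np.float32))); e=[b[1]-b[0],b[2]-b[1]]
    e.sort(key=lambda v:-np.hypot(*v)); a=np.degrees(np.arctan2(e[0][1],e[0][0])); a=(a+90)%180-90
    return b.mean(0),np.hypot(*e[0]),np.hypot(*e[1]),a
def blobs(mask,amin):
    cs,_=cv2.findContours(mask.astype(np.uint8),cv2.RETR_EXTERNAL,cv2.CHAIN_APPROX_NONE)
    return [k[:,0] for k in cs if cv2.contourArea(k)>amin]
def hsv(c): return cv2.cvtColor(c["image"],cv2.COLOR_RGB2HSV)
E
python3 - <<'E'
from h import *
for n in ["scene0","side0"]:
    c=load(n); h=hsv(c); print(n)
    m=(h[...,0]>100)&(h[...,0]<125)&(h[...,1]>120)&(h[...,2]>60)
    for k in blobs(m,1500):
        P=ray(c,k,8); r=rect(P)
        if 200<r[1]<280 and r[2]<160: print("tray",k.mean(0),r)
    g=(h[...,1]<60)&(h[...,2]>90)
    for k in blobs(g,150):
        if cv2.contourArea(k)<3500: print(" grey",k.mean(0),cv2.contourArea(k),ray(c,k.mean(0),40)[0])
E
```

```text
scene0
tray [155.213 387.292] (array([ 534.579, -348.362], dtype=float32), np.float32(243.84782), np.float32(122.85882), np.float32(-4.6986923))
tray [219.28  338.165] (array([ 524.344, -178.824], dtype=float32), np.float32(243.57578), np.float32(121.29192), np.float32(-4.7766113))
tray [302.613 322.172] (array([611.466,  -1.893], dtype=float32), np.float32(243.17163), np.float32(122.15671), np.float32(-0.4854889))
tray [353.876 274.809] (array([588.806, 173.097], dtype=float32), np.float32(242.96707), np.float32(122.68873), np.float32(-4.7398987))
 grey [273.511 459.553] 819.0 [ 823.496 -222.404   40.   ]
 grey [164.137 407.5  ] 1490.0 [ 603.464 -350.254   40.   ]
 grey [  6.25  401.083] 396.0 [ 389.208 -611.489   40.   ]
 grey [228.051 353.436] 497.0 [ 586.5   -183.929   40.   ]
 grey [316.788 338.752] 1263.5 [678.979  -7.196  40.   ]
 grey [441.964 318.464] 1028.0 [814.86  250.346  40.   ]
 grey [367.933 286.35 ] 338.0 [650.266 166.901  40.   ]
 grey [247.212 306.992] 453.0 [519.555 -91.194  40.   ]
 grey [410.292 232.823] 1041.5 [601.764 348.359  40.   ]
 grey [378.337 209.654] 2
[... 746 characters left out ...]
34   40.   ]
 grey [416.308 339.275] 627.5 [ 576.07  -196.584   40.   ]
 grey [363.258 324.16 ] 392.5 [ 484.583 -117.219   40.   ]
 grey [526.835 304.013] 1424.0 [ 865.416 -189.501   40.   ]
 grey [421.99  277.275] 828.5 [680.788 -25.029  40.   ]
 grey [375.93  237.831] 307.5 [637.746 158.427  40.   ]
 grey [300.583 210.087] 789.5 [483.327 355.856  40.   ]
 grey [423.081 205.911] 1053.0 [829.533 248.813  40.   ]
 grey [338.224 203.121] 695.5 [599.884 350.618  40.   ]
 grey [314.738 155.85 ] 2453.5 [624.682 647.366  40.   ]
 grey [211.515 133.956] 221.0 [316.187 942.722  40.   ]
 grey [85.476 69.095] 351.0 [-149.302 1857.968   40.   ]
 grey [243.517  48.672] 201.0 [ 634.94  1859.272   40.   ]
```

View pics/wrist0.png

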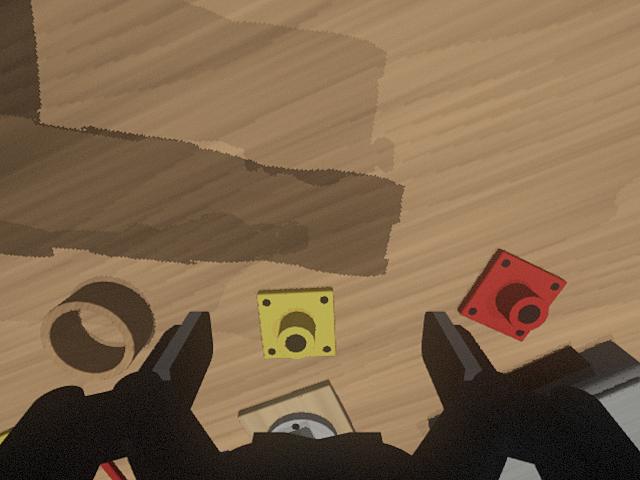

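Wrist view: only the board's edge is visible, at the bottom (300,420); the red and yellow look-alikes are at (515,295) and (297,325). I move above the piles.

Call:
jog_arm:
  rows:
    - [-10,1,60,0,85]
    - [-20,2,120,0,85]
    - [-30,3,180,0,85]
    - [-30,4,240,0,85]
    - [-30,4,300,0,85]

```text
time_s: 0.78
position: [479.9, 374.8, 261.2]
eef_rot: [[0.0, 0.379, 0.925], [0.0, 0.925, -0.379], [-1.0, 0.0, -0.0]]
ft_force: [0.2, 1.5, -0.7]
grip_width: 84.8
```

Call:
jog_arm:
  rows:
    - [0,0,40,0,85]
    - [0,0,60,0,85]
    - [0,0,60,0,85]

```text
time_s: 1.15
position: [534.6, 352.1, 260.4]
eef_rot: [[-0.001, 0.381, 0.925], [-0.001, 0.925, -0.381], [-1.0, -0.001, -0.001]]
ft_force: [-0.1, 0.8, -0.5]
grip_width: 85.0
```

```bash
python3 - <<'E'
from h import *
s=ctrl.state(); print(s["position"],s["time_s"],s["joint_positions"]); cap("wrist","w1")
E
```

```text
[534.617 352.129 260.428] 1.15 [ 0.468  0.509  0.254  1.317 -0.     0.859]
```

View pics/w1.png

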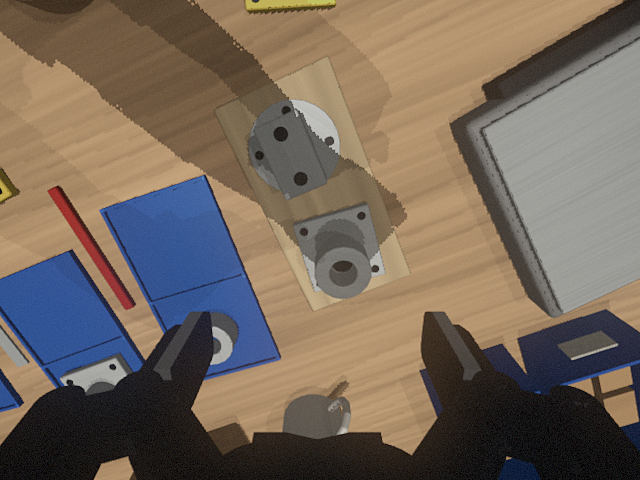

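The wrist view shows the block's top with its two holes at (281,134) and (301,179), and the collar's bore at (343,267). I cast these onto z = 88.

```bash
python3 - <<'E'
from h import *
c=load("w1"); g=cv2.cvtColor(c["image"],cv2.COLOR_RGB2GRAY)
def dark(p,r=12,th=45):
    x,y=p; w=g[y-r:y+r+1,x-r:x+r+1]; m=(w<th).astype(np.uint8); n,l,st,ce=cv2.connectedComponentsWithStats(m)
    i=l[r,r]; print(p,"area",st[i,4],"bg",np.median(w)); return ce[i]+[x-r,y-r]
a=ray(c,[dark((281,134)),dark((301,179))],88); print("holes",a,"mid",a.mean(0),np.linalg.norm(a[1]-a[0]),np.degrees(np.arctan2(*(a[1]-a[0])[1::-1])))
u=dark((343,267),18,50); print("bore",u,ray(c,u,88))
# square plate corner side edge (z=24): top-left, top-right
q=ray(c,[(294,220),(367,203)],24); print(q,np.linalg.norm(q[1]-q[0]),np.degrees(np.arctan2(*(q[1]-q[0])[1::-1])))
q=ray(c,[(328,57),(215,108),(409,272),(314,311)],12);print("board",q)
cv2.imwrite("pics/w1c.png",cv2.resize(c["image"][80:320,200:420,::-1],None,fx=2.5,fy=2.5,interpolation=cv2.INTER_CUBIC))
# cross-check: project to scene/side
for n in["scene0","side0"]: print(n,proj(load(n),np.r_[a.mean(0)[None],ray(c,u,88)]))
E
```

```text
(281, 134) area 153 bg 94.0
(301, 179) area 120 bg 93.0
holes [[462.206 349.782  88.   ]
 [502.115 350.359  88.   ]] mid [482.161 350.071  88.   ] 39.913596824811236 0.8292409535668324
(343, 267) area 1313 bg 114.0
bore [342.995 267.085] [[592.553 354.477  88.   ]]
[[549.507 319.725  24.   ]
 [561.583 397.754  24.   ]] 78.95782330184448 81.20298097148529
board [[416.422 412.256  12.   ]
 [416.24  291.223  12.   ]
 [659.795 415.218  12.   ]
 [665.316 294.604  12.   ]]
scene0 [[381.969 191.119]
 [412.641 219.077]]
side0 [[300.053 197.655]
 [335.472 189.449]]
```

View pics/w1c.png

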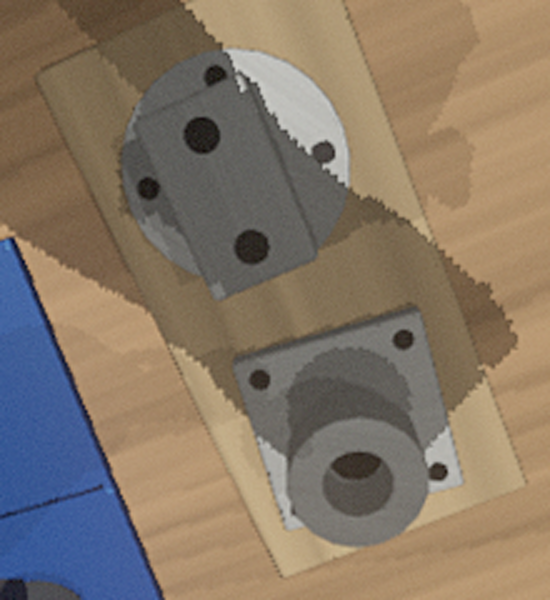

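Block: centre (482,350), long axis about 0.8° from world x. Collar, from its ring centre at px (343,273): about (597,352.5). The spacing of 115 mm matches the 116 mm given. I go over the block, turn, and take one closer measurement.

Call:
jog_arm:
  rows:
    - [0,-11,-24,-0.16,85]
    - [10,-22,-48,-0.32,85]
    - [50,-22,-48,-0.405,85]
    - [90,-22,-48,-0.405,85]
    - [90,-22,-48,-0.405,85]

```text
time_s: 1.82
position: [477.9, 350.4, 169.1]
eef_rot: [[-0.005, -0.017, 1.0], [-0.003, 1.0, 0.017], [-1.0, -0.003, -0.005]]
ft_force: [-0.6, -0.6, 1.2]
grip_width: 84.8
```

```bash
python3 - <<'E'
from h import *
s=ctrl.state(); print(s["position"],s["eef_rot"],s["time_s"]); c=cap("wrist","w2")
g=cv2.cvtColor(c["image"],cv2.COLOR_RGB2GRAY)
pr=proj(c,[[462,350,88],[502,350,88]]); print(pr)
H=[]
for x,y in pr.round().astype(int):
    w=g[y-16:y+17,x-16:x+17]; m=(w<45).astype(np.uint8); n,l,st,ce=cv2.connectedComponentsWithStats(m)
    print(st[1:,4]); i=1+st[1:,4].argmax(); H.append(ce[i]+[x-16,y-16])
a=ray(c,H,88); print(H,a,a.mean(0),np.linalg.norm(a[1]-a[0]),np.degrees(np.arctan2(*(a[1]-a[0])[1::-1])))
E
```

```text
[477.921 350.377 169.141] [[-0.005 -0.017  1.   ]
 [-0.003  1.     0.017]
 [-1.    -0.003 -0.005]] 1.825
[[316.738 225.008]
 [315.681 282.743]]
[239]
[19 42  2  1  1  3  3  1  3  1  4  1]
[array([316.314, 225.159]), array([320.143, 280.095])] [[462.104 349.735  88.   ]
 [500.013 352.922  88.   ]] [481.059 351.328  88.   ] 38.042863056590946 4.8062793509921375
```

View pics/w2.png

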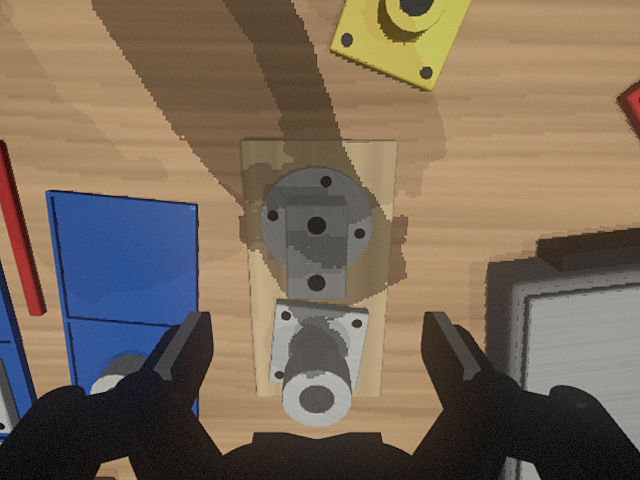

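The view shows the block's holes at (316,225) and (316,283), on the predicted points and aligned with the jaws. The collar ring is at (317,398). I descend.

Call:
jog_arm:
  rows:
    - [45,0,0,0,85]
    - [85,0,0,0,85]
    - [105,0,0,0,85]
    - [112,0,0,0,85]
    - [112,0,0,0,85]
  grip_force: 40

```text
time_s: 2.5
position: [481.6, 351.5, 60.7]
eef_rot: [[0.001, -0.016, 1.0], [0.001, 1.0, 0.016], [-1.0, 0.001, 0.001]]
ft_force: [-0.6, 0.3, -0.6]
grip_width: 85.1
```

```bash
python3 - <<'E'
from h import *
c=load("w2"); print("collar",ray(c,(317,398),88))
q=ray(c,[(276,300),(369,309)],24); d=q[1]-q[0]; print("square edge",q,np.linalg.norm(d),np.degrees(np.arctan2(d[1],d[0])))
print(ctrl.state()["position"])
E
```

```text
collar [[596.612 352.557  88.   ]]
square edge [[549.816 315.892  24.   ]
 [557.051 397.204  24.   ]] 81.63385236570954 84.91490014662388
[481.617 351.535  60.657]
```

Call:
jog_arm:
  rows:
    - [1,-1,0,0,60]
    - [1,-1,0,0,45]
    - [1,-1,0,0,36]
    - [1,-1,0,0,34]
    - [1,-1,0,0,34]
  grip_force: 40

```text
time_s: 3.12
position: [481.4, 350.0, 59.1]
eef_rot: [[0.001, -0.016, 1.0], [0.0, 1.0, 0.016], [-1.0, 0.0, 0.001]]
ft_force: [-1.2, -1.6, 6.3]
grip_width: 39.2
```

Call:
jog_arm:
  rows:
    - [0,0,0,0,34]
    - [0,0,0,0,34]
    - [-5,0,0,0,34]
    - [-20,0,0,0,34]
    - [-40,0,0,0,34]

```text
time_s: 3.75
position: [480.6, 349.7, 99.0]
eef_rot: [[-0.001, -0.016, 1.0], [-0.0, 1.0, 0.016], [-1.0, -0.0, -0.001]]
ft_force: [0.8, -0.5, -2.0]
grip_width: 39.6
```

Call:
jog_arm:
  rows:
    - [-20,-40,-2,0,34]
    - [-25,-95,-5,0,34]
    - [-25,-155,-8,0,34]
    - [-25,-215,-11,0,34]
    - [-25,-275,-14,0,34]

```text
time_s: 4.38
position: [471.4, 73.0, 124.3]
eef_rot: [[0.001, -0.017, 1.0], [-0.0, 1.0, 0.017], [-1.0, -0.0, 0.001]]
ft_force: [0.5, -0.6, -2.1]
grip_width: 39.4
```

Call:
jog_arm:
  rows:
    - [0,-60,-3,0,34]
    - [0,-120,-6,0.05,34]
    - [0,-180,-8,0.1,34]
    - [0,-230,-11,0.1,34]
    - [0,-249,-11,0.1,34]

```text
time_s: 5.0
position: [464.4, -177.2, 124.2]
eef_rot: [[0.001, 0.087, 0.996], [-0.001, 0.996, -0.087], [-1.0, -0.001, 0.001]]
ft_force: [-0.3, 0.7, -2.1]
grip_width: 39.1
```

Call:
jog_arm:
  rows:
    - [0,0,0,0,34]
    - [20,0,0,0,34]
    - [50,0,0,0,34]
    - [70,0,0,0,34]
    - [70,0,0,0,34]

```text
time_s: 5.62
position: [463.4, -172.3, 52.5]
eef_rot: [[-0.003, 0.082, 0.997], [0.002, 0.997, -0.082], [-1.0, 0.002, -0.003]]
ft_force: [-1.0, 0.5, -2.3]
grip_width: 39.4
```

```bash
python3 - <<'E'
from h import *
s=ctrl.state(); print(s["position"],s["eef_rot"],s["time_s"])
c=cap("wrist","w3"); cap("scene","s3")
E
```

```text
[ 463.398 -172.348   52.46 ] [[-0.003  0.082  0.997]
 [ 0.002  0.997 -0.082]
 [-1.     0.002 -0.003]] 5.625
```

View pics/w3.png

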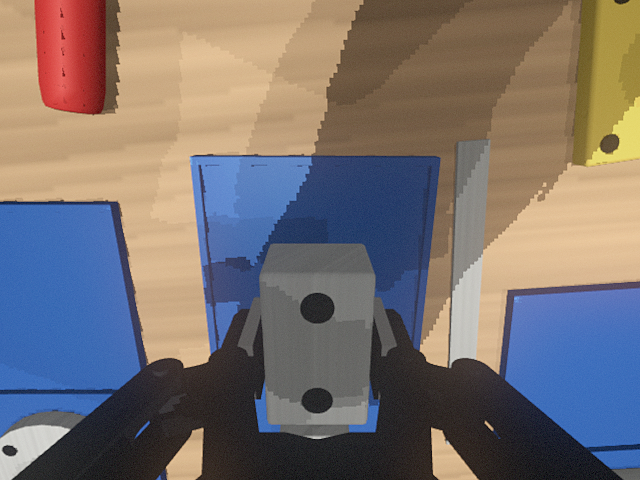

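The view shows the block held square to its tray, holes at (317,308) and (317,401). I lower it, then check before release.

Call:
jog_arm:
  rows:
    - [15,-1.5,0,0,34]
    - [30,-1.5,0,0,34]
    - [38,-1.5,0,0,34]
    - [42,-1.5,0,0,34]
    - [42,-1.5,0,0,34]

```text
time_s: 6.35
position: [464.1, -175.9, 11.1]
eef_rot: [[-0.0, 0.084, 0.996], [0.0, 0.996, -0.084], [-1.0, 0.0, -0.0]]
ft_force: [-0.2, 0.3, -2.5]
grip_width: 39.2
```

```bash
python3 - <<'E'
from h import *
c=load("w3"); print(ray(c,[(317,308),(317,401),(317,354.5)],81.4))
s=ctrl.state(); print(s["position"],s["ft_force"])
E
```

```text
[[ 444.328 -170.451   81.4  ]
 [ 484.057 -173.7     81.4  ]
 [ 463.238 -171.998   81.4  ]]
[ 464.136 -175.906   11.061] [-0.203  0.335 -2.529]
```

Call:
jog_arm:
  rows:
    - [2,1,0,0,34]
    - [3.5,1,0,0,34]
    - [3.5,1,0,0,34]
    - [3.5,1,0,0,50]
    - [3.5,1,0,0,64]

```text
time_s: 6.98
position: [464.6, -175.1, 8.1]
eef_rot: [[0.001, 0.084, 0.996], [-0.0, 0.996, -0.084], [-1.0, -0.0, 0.001]]
ft_force: [0.6, -0.1, 0.2]
grip_width: 63.8
```

Call:
jog_arm:
  rows:
    - [0,0,0,0,66]
    - [0,0,0,0,66]
    - [-10,0,0,0,66]
    - [-40,0,0,0,85]
    - [-90,0,0,0,85]

```text
time_s: 7.6
position: [463.3, -174.4, 98.3]
eef_rot: [[-0.002, 0.084, 0.996], [0.001, 0.996, -0.084], [-1.0, 0.001, -0.002]]
ft_force: [0.9, 0.7, 0.1]
grip_width: 84.8
```

```bash
python3 - <<'E'
from h import *
s=ctrl.state(); print(s["position"],s["eef_rot"],s["time_s"])
c=cap("wrist","w4"); h=hsv(c); g=cv2.cvtColor(c["image"],cv2.COLOR_RGB2GRAY)
pr=proj(c,[[464-20,-175+1.7,36],[464+20,-175-1.7,36]]); H=[]
for x,y in pr.round().astype(int):
    w=g[y-16:y+17,x-16:x+17]; m=(w<45).astype(np.uint8); n,l,st,ce=cv2.connectedComponentsWithStats(m)
    i=1+st[1:,4].argmax(); print(st[i,4]); H.append(ce[i]+[x-16,y-16])
a=ray(c,H,36); print(a,a.mean(0),np.linalg.norm(a[1]-a[0]),np.degrees(np.arctan2(*(a[1]-a[0])[1::-1])))
E
```

```text
[ 463.33  -174.404   98.344] [[-0.002  0.084  0.996]
 [ 0.001  0.996 -0.084]
 [-1.     0.001 -0.002]] 7.6
264
171
[[ 445.172 -173.033   36.   ]
 [ 484.562 -176.618   36.   ]] [ 464.867 -174.825   36.   ] 39.553802185718325 -5.201266414453049
```

Block sits at (464.9, -174.8), angle -5.2°; the target is (463.6, -174.3), -4.9°. Next is the collar.

Call:
jog_arm:
  rows:
    - [-25,40,5,0,85]
    - [-32,100,15,0,85]
    - [-32,160,25,0,85]
    - [-32,220,35,0,85]
    - [-32,280,45,0,85]

```text
time_s: 8.28
position: [533.1, 102.3, 130.7]
eef_rot: [[0.001, 0.084, 0.996], [-0.0, 0.996, -0.084], [-1.0, 0.0, 0.001]]
ft_force: [1.8, -1.0, -0.2]
grip_width: 85.3
```

Call:
jog_arm:
  rows:
    - [0,60,10,0,85]
    - [0,120,20,0,85]
    - [0,180,30,0,85]
    - [0,230,43,0,85]
    - [0,256,43,0,85]

```text
time_s: 8.9
position: [597.3, 354.5, 130.1]
eef_rot: [[0.001, 0.082, 0.997], [0.001, 0.997, -0.082], [-1.0, 0.001, 0.001]]
ft_force: [-0.7, -0.2, -0.3]
grip_width: 85.2
```

Call:
jog_arm:
  rows:
    - [0,0,0,0,85]
    - [0,0,0,0,85]

```text
time_s: 9.15
position: [596.8, 351.2, 130.1]
eef_rot: [[-0.0, 0.084, 0.996], [-0.0, 0.996, -0.084], [-1.0, -0.0, -0.0]]
ft_force: [-0.2, 0.5, 0.0]
grip_width: 85.2
```

```bash
python3 - <<'E'
from h import *
s=ctrl.state(); print(s["position"],s["eef_rot"],s["time_s"])
c=cap("wrist","w5"); print(proj(c,[596.7,352.6,88]))
E
```

```text
[596.752 351.167 130.067] [[-0.     0.084  0.996]
 [-0.     0.996 -0.084]
 [-1.    -0.    -0.   ]] 9.15
[[319.023 273.182]]
```

View pics/w5.png

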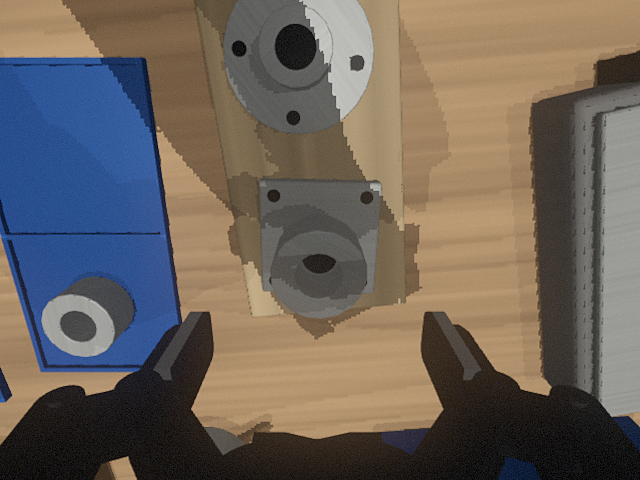

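The collar ring centre is at (319,271), on the predicted point. The round hub is at (296,47). I descend and grip.

Call:
jog_arm:
  rows:
    - [30,1,0,0,85]
    - [55,1,0,0,85]
    - [68,1,0,0,85]
    - [73,1,0,0,85]
    - [73,1,0,0,85]

```text
time_s: 9.82
position: [597.3, 352.7, 57.4]
eef_rot: [[0.001, 0.084, 0.996], [0.0, 0.996, -0.084], [-1.0, 0.0, 0.0]]
ft_force: [-0.1, 0.2, -0.0]
grip_width: 85.1
```

Call:
jog_arm:
  rows:
    - [0,0,0,0,70]
    - [0,0,0,0,58]
    - [0,0,0,0,50]
    - [0,0,0,0,48]
    - [0,0,0,0,48]
  grip_force: 40

```text
time_s: 10.45
position: [597.4, 353.0, 57.8]
eef_rot: [[0.001, 0.084, 0.996], [0.0, 0.996, -0.084], [-1.0, 0.001, 0.001]]
ft_force: [-1.7, -0.5, 6.3]
grip_width: 53.2
```

Call:
jog_arm:
  rows:
    - [0,0,0,0,48]
    - [0,0,0,0,48]
    - [-5,0,0,0,48]
    - [-20,0,0,0,48]
    - [-40,0,0,0,48]

```text
time_s: 11.08
position: [596.7, 352.7, 97.5]
eef_rot: [[-0.001, 0.084, 0.996], [-0.0, 0.996, -0.084], [-1.0, -0.0, -0.001]]
ft_force: [-0.0, -0.1, -1.9]
grip_width: 53.0
```

```bash
python3 - <<'E'
from h import *
c=load("w5"); print("round hub",ray(c,(296,47),56))
g=cv2.cvtColor(c["image"],cv2.COLOR_RGB2GRAY); H=[]
for x,y in [(274,196),(366,198)]:
    w=g[y-9:y+10,x-9:x+10]; n,l,st,ce=cv2.connectedComponentsWithStats((w<45).astype(np.uint8)); i=l[9,9]; print(st[i,4]); H.append(ce[i]+[x-9,y-9])
a=ray(c,H,24); d=a[1]-a[0]; print("sq holes",H,a,np.linalg.norm(d),np.degrees(np.arctan2(d[1],d[0])))
q=ray(c,[(260,182),(381,180)],24); d=q[1]-q[0]; print(q,np.linalg.norm(d),np.degrees(np.arctan2(d[1],d[0])))
E
```

```text
round hub [[481.162 350.105  56.   ]]
116
290
sq holes [array([273.319, 195.216]), array([365.966, 198.172])] [[565.236 324.216  24.   ]
 [572.541 386.99   24.   ]] 63.19696583690203 83.36287704490819
[[555.505 316.383  24.   ]
 [560.936 397.553  24.   ]] 81.35160697820898 86.17162750340458
```

Call:
jog_arm:
  rows:
    - [-10,-50,-15,0,48]
    - [-10,-105,-32,0,48]
    - [-10,-155,-46,0,48]
    - [-5,-180,-54,0,48]
    - [0,-180,-54,0,48]

```text
time_s: 11.7
position: [527.9, 176.5, 97.8]
eef_rot: [[0.001, 0.086, 0.996], [-0.0, 0.996, -0.086], [-1.0, -0.0, 0.001]]
ft_force: [0.3, 0.5, -1.8]
grip_width: 52.9
```

Call:
jog_arm:
  rows:
    - [25,0,0,0,48]
    - [55,0,0,0,48]
    - [75,0,0,0,48]
    - [85,0,0,0,48]
    - [85,0,0,0,48]

```text
time_s: 12.32
position: [528.2, 178.4, 11.7]
eef_rot: [[-0.0, 0.083, 0.997], [-0.0, 0.997, -0.083], [-1.0, -0.0, -0.0]]
ft_force: [-1.0, -0.0, -1.6]
grip_width: 53.2
```

Call:
jog_arm:
  rows:
    - [0,0,0,0,48]
    - [0,0,0,0,48]

```text
time_s: 12.58
position: [528.8, 178.1, 12.6]
eef_rot: [[0.001, 0.084, 0.996], [0.0, 0.996, -0.084], [-1.0, 0.0, 0.001]]
ft_force: [-0.3, -0.1, -1.5]
grip_width: 52.9
```

Call:
jog_arm:
  rows:
    - [3,-0.5,-0.5,0,48]
    - [6,-0.5,-0.5,0,48]
    - [6.5,-0.5,-0.5,0,48]
    - [6.5,-0.5,-0.5,0,62]
    - [6.5,-0.5,-0.5,0,76]

```text
time_s: 13.2
position: [527.7, 177.5, 5.3]
eef_rot: [[0.0, 0.084, 0.996], [0.0, 0.996, -0.084], [-1.0, 0.0, 0.0]]
ft_force: [-0.4, 0.1, -0.2]
grip_width: 75.9
```

Call:
jog_arm:
  rows:
    - [0,0,0,0,78]
    - [0,0,0,0,78]
    - [-10,0,0,0,78]
    - [-40,0,0,0,85]
    - [-90,0,0,0,85]

```text
time_s: 13.82
position: [526.4, 177.2, 95.7]
eef_rot: [[-0.003, 0.084, 0.996], [-0.001, 0.996, -0.084], [-1.0, -0.001, -0.003]]
ft_force: [0.6, 0.4, -0.6]
grip_width: 85.2
```

```bash
python3 - <<'E'
from h import *
s=ctrl.state(); print(s["position"],s["time_s"])
c=cap("wrist","w6"); print(proj(c,[528,177.4,36]))
E
```

```text
[526.448 177.246  95.709] 13.825
[[316.99  263.633]]
```

View pics/w6.png

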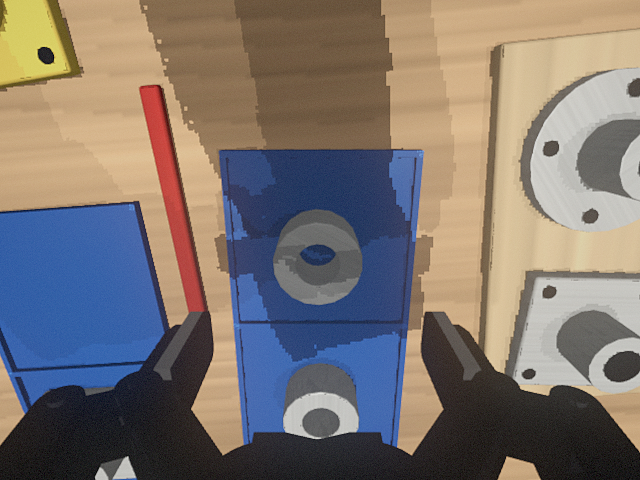

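The collar ring is centred in its pocket, at (318,262) against (317,264) predicted. Now the round flange.

Call:
jog_arm:
  rows:
    - [-10,50,-18,0,85]
    - [-10,105,-38,0,85]
    - [-10,150,-54,0,85]
    - [-10,168,-60,0,85]
    - [-10,168,-60,0,85]

```text
time_s: 14.5
position: [481.7, 350.6, 105.5]
eef_rot: [[0.0, 0.082, 0.997], [-0.0, 0.997, -0.082], [-1.0, -0.0, 0.0]]
ft_force: [0.3, -0.1, -0.5]
grip_width: 85.4
```

Call:
jog_arm:
  rows:
    - [0,0,0,0,85]
    - [20,0,0,0,85]
    - [25,0,0,0,85]
    - [25,0,0,0,85]

```text
time_s: 15.0
position: [482.0, 349.0, 80.2]
eef_rot: [[-0.001, 0.085, 0.996], [-0.0, 0.996, -0.085], [-1.0, -0.0, -0.001]]
ft_force: [0.3, 0.6, 0.7]
grip_width: 84.9
```

```bash
python3 - <<'E'
from h import *
s=ctrl.state(); print(s["position"],s["time_s"])
c=cap("wrist","w7"); print(proj(c,[481.2,350.1,56]))
E
```

```text
[482.012 349.042  80.244] 15.0
[[318.295 286.757]]
```

View pics/w7.png

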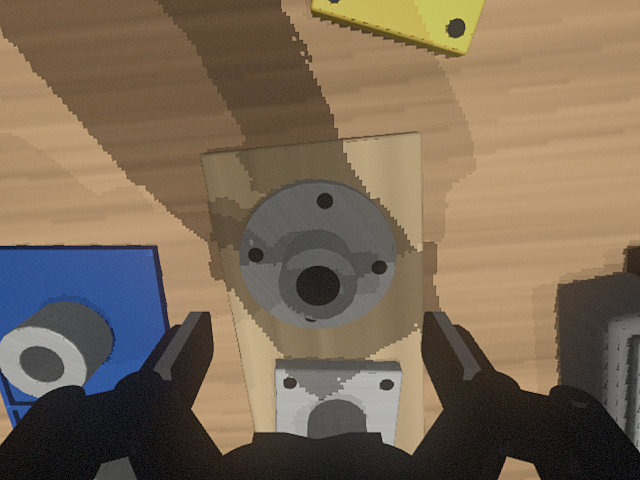

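Hub bore at (318,286), exactly on the prediction. I descend and grip the hub.

Call:
jog_arm:
  rows:
    - [20,0.5,0,0,85]
    - [40,0.5,0,0,85]
    - [49,0.5,0,0,85]
    - [52,0.5,0,0,85]
    - [52,0.5,0,0,85]

```text
time_s: 15.68
position: [482.3, 350.6, 28.8]
eef_rot: [[0.001, 0.084, 0.996], [0.0, 0.996, -0.084], [-1.0, 0.0, 0.001]]
ft_force: [-0.2, 0.1, 0.3]
grip_width: 85.4
```

Call:
jog_arm:
  rows:
    - [0,0,0,0,65]
    - [0,0,0,0,50]
    - [0,0,0,0,40]
    - [0,0,0,0,34]
    - [0,0,0,0,34]
  grip_force: 60

```text
time_s: 16.3
position: [482.1, 350.2, 28.9]
eef_rot: [[0.0, 0.084, 0.996], [-0.0, 0.996, -0.084], [-1.0, -0.0, 0.001]]
ft_force: [-1.2, -1.9, 6.5]
grip_width: 38.4
```

Call:
jog_arm:
  rows:
    - [0,0,0,0,34]
    - [0,0,0,0,34]
    - [-5,0,0,0,34]
    - [-20,0,0,0,34]
    - [-40,0,0,0,34]

```text
time_s: 16.92
position: [481.6, 350.3, 69.0]
eef_rot: [[-0.001, 0.084, 0.996], [-0.0, 0.996, -0.084], [-1.0, -0.0, -0.001]]
ft_force: [0.2, 0.2, -2.3]
grip_width: 38.3
```

```bash
python3 - <<'E'
from h import *
c=load("w7")
q=ray(c,[(275,362),(400,361)],24); d=q[1]-q[0]; print(q,np.linalg.norm(d),np.degrees(np.arctan2(d[1],d[0])))
q=ray(c,[(290,382),(386,384)],24); d=q[1]-q[0]; print(q,np.linalg.norm(d),np.degrees(np.arctan2(d[1],d[0])))
E
```

```text
[[547.838 316.824  24.   ]
 [553.735 396.436  24.   ]] 79.83002603087107 85.76326628948414
[[564.155 324.695  24.   ]
 [570.973 387.103  24.   ]] 62.778498516732526 83.76570507847039
```

Call:
jog_arm:
  rows:
    - [-30,-30,2,0,34]
    - [-35,-80,6,0,34]
    - [-35,-135,10,0,34]
    - [-35,-190,14,0,34]
    - [-35,-245,18,0,34]

```text
time_s: 17.55
position: [479.5, 103.2, 104.3]
eef_rot: [[0.001, 0.083, 0.997], [0.0, 0.997, -0.083], [-1.0, 0.0, 0.001]]
ft_force: [0.9, -0.5, -2.4]
grip_width: 38.4
```

Call:
jog_arm:
  rows:
    - [0,-55,4,0,34]
    - [0,-110,8,0,34]
    - [0,-165,12,0,34]
    - [0,-220,16,0,34]
    - [0,-275,20,0,34]

```text
time_s: 18.18
position: [476.3, -172.9, 104.3]
eef_rot: [[0.001, 0.084, 0.996], [-0.0, 0.996, -0.084], [-1.0, -0.0, 0.001]]
ft_force: [1.4, 0.2, -3.0]
grip_width: 38.4
```

Call:
jog_arm:
  rows:
    - [0,-55,4,0,34]
    - [0,-110,8,0,34]
    - [0,-150,12,0,34]
    - [0,-171,12,0,34]
    - [0,-171,12,0,34]

```text
time_s: 18.8
position: [473.7, -343.1, 103.6]
eef_rot: [[0.0, 0.085, 0.996], [-0.0, 0.996, -0.085], [-1.0, -0.0, 0.0]]
ft_force: [-0.1, -0.1, -3.2]
grip_width: 38.1
```

Call:
jog_arm:
  rows:
    - [20,0,0,0,34]
    - [45,0,0,0,34]
    - [60,0,0,0,34]
    - [60,0,0,0,34]
    - [60,0,0,0,34]

```text
time_s: 19.42
position: [474.4, -342.3, 44.1]
eef_rot: [[0.001, 0.083, 0.997], [-0.001, 0.997, -0.083], [-1.0, -0.001, 0.001]]
ft_force: [-0.1, -0.2, -2.6]
grip_width: 38.5
```

```bash
python3 - <<'E'
from h import *
s=ctrl.state(); print(s["position"],s["time_s"],s["joint_positions"])
c=cap("wrist","w8")
E
```

```text
[ 474.422 -342.338   44.14 ] 19.425 [-0.75   0.565 -0.254  0.75   0.    -0.667]
```

View pics/w8.png

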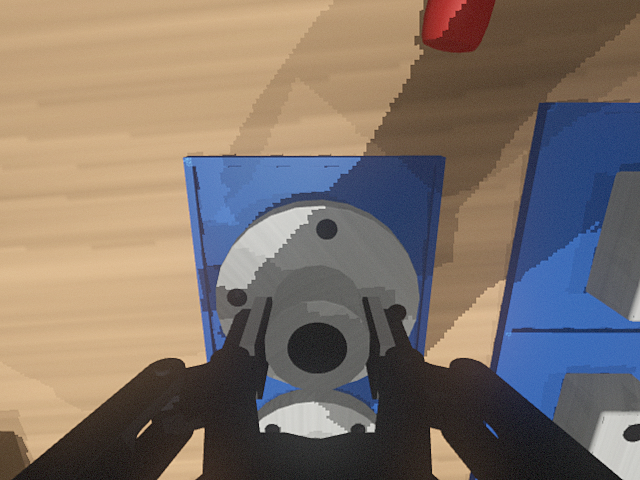

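The round flange is held level over the empty pocket, hub bore at (318,347). I lower it and release.

Call:
jog_arm:
  rows:
    - [8,-1,0,0,34]
    - [15,-1,0,0,34]
    - [19,-1,0,0,34]
    - [21,-1,0,0,34]
    - [22,-1,0,0,34]

```text
time_s: 20.1
position: [473.8, -343.3, 21.2]
eef_rot: [[-0.0, 0.084, 0.996], [0.0, 0.996, -0.084], [-1.0, 0.0, -0.0]]
ft_force: [0.6, -0.2, -2.4]
grip_width: 38.1
```

Call:
jog_arm:
  rows:
    - [0.5,0,0,0,34]
    - [0.5,0,0,0,34]
    - [0.5,0,0,0,34]

```text
time_s: 20.48
position: [473.9, -343.4, 21.0]
eef_rot: [[0.0, 0.084, 0.996], [-0.0, 0.996, -0.084], [-1.0, -0.0, 0.0]]
ft_force: [-0.1, 0.7, -1.4]
grip_width: 38.3
```

Call:
jog_arm:
  rows:
    - [0,0,0,0,42]
    - [0,0,0,0,52]
    - [0,0,0,0,64]
    - [0,0,0,0,64]
    - [0,0,0,0,64]

```text
time_s: 21.1
position: [473.8, -343.4, 20.8]
eef_rot: [[0.0, 0.084, 0.996], [-0.0, 0.996, -0.084], [-1.0, -0.0, 0.0]]
ft_force: [-0.6, 0.2, -0.0]
grip_width: 64.2
```

Call:
jog_arm:
  rows:
    - [-5,0,0,0,70]
    - [-20,0,0,0,85]
    - [-45,0,0,0,85]
    - [-80,0,0,0,85]
    - [-80,0,0,0,85]

```text
time_s: 21.72
position: [475.5, -344.9, 104.5]
eef_rot: [[0.004, 0.084, 0.996], [-0.004, 0.996, -0.084], [-1.0, -0.004, 0.005]]
ft_force: [0.6, -0.4, 0.2]
grip_width: 85.0
```

```bash
python3 - <<'E'
from h import *
s=ctrl.state(); print(s["position"],s["time_s"])
c=cap("wrist","w9"); u=proj(c,[473.8,-343.8,48])[0]; print(u)
g=cv2.cvtColor(c["image"],cv2.COLOR_RGB2GRAY); x,y=u.round().astype(int); r=30
w=g[y-r:y+r+1,x-r:x+r+1]; n,l,st,ce=cv2.connectedComponentsWithStats((w<45).astype(np.uint8)); i=1+st[1:,4].argmax(); p=ce[i]+[x-r,y-r]; print(st[i],p,ray(c,p,48))
E
```

```text
[ 475.535 -344.899  104.523] 21.725
[318.42  259.781]
[ 14  11  37  34 752] [320.819 258.628] [[ 473.195 -342.36    48.   ]]
```

Round flange at about (473.2,-342.4) against (473.8,-343.8). Now the square flange.

Call:
jog_arm:
  rows:
    - [-5,55,5,0,85]
    - [-5,115,10,0,85]
    - [-5,175,15,0,85]
    - [-5,235,20,0,85]
    - [-5,295,26,0,85]

```text
time_s: 22.4
position: [524.0, -49.6, 105.4]
eef_rot: [[-0.001, 0.084, 0.996], [0.0, 0.996, -0.084], [-1.0, 0.0, -0.001]]
ft_force: [1.2, -0.4, -0.2]
grip_width: 85.0
```

Call:
jog_arm:
  rows:
    - [0,60,5,0,85]
    - [0,120,10,0,85]
    - [0,180,16,0,85]
    - [0,240,21,0,85]
    - [0,300,27,0,85]

```text
time_s: 23.02
position: [576.0, 247.0, 105.2]
eef_rot: [[-0.001, 0.084, 0.996], [-0.0, 0.996, -0.084], [-1.0, -0.0, -0.001]]
ft_force: [1.1, -0.8, -0.5]
grip_width: 85.0
```

Call:
jog_arm:
  rows:
    - [0,55,6,0,85]
    - [0,95,11,0,85]
    - [0,109,11,0,85]
    - [10,109,11,0,85]
    - [20,109,11,0,85]

```text
time_s: 23.65
position: [596.1, 351.3, 84.7]
eef_rot: [[-0.001, 0.085, 0.996], [-0.001, 0.996, -0.085], [-1.0, -0.001, -0.001]]
ft_force: [-0.1, -1.2, -0.3]
grip_width: 84.6
```

Call:
jog_arm:
  rows:
    - [0,0,0,0,85]
    - [0,0,0,0,85]

```text
time_s: 23.9
position: [596.7, 352.0, 86.0]
eef_rot: [[-0.0, 0.085, 0.996], [-0.0, 0.996, -0.085], [-1.0, -0.0, -0.0]]
ft_force: [-0.1, 0.3, -0.0]
grip_width: 84.7
```

```bash
python3 - <<'E'
from h import *
s=ctrl.state(); print(s["position"],s["time_s"])
c=cap("wrist","w10"); print(proj(c,[596.7,352.6,56]))
E
```

```text
[596.703 351.989  85.973] 23.9
[[317.508 283.188]]
```

View pics/w10.png

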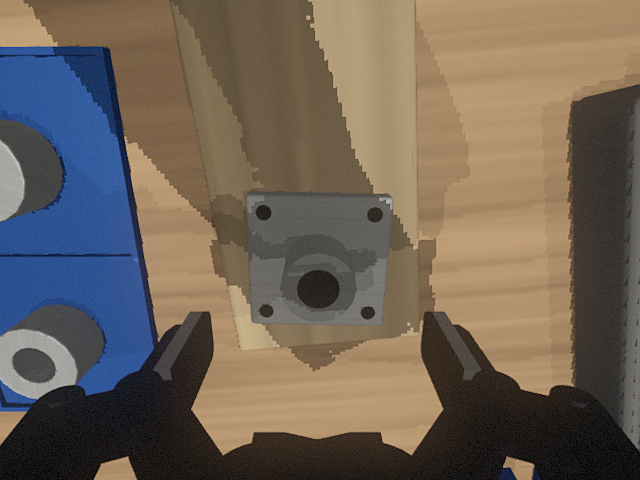

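The view shows the bore at (318,288) and the holes at (263,213), (375,215), (266,311), (368,313).

```bash
python3 - <<'E'
from h import *
c=load("w10"); g=cv2.cvtColor(c["image"],cv2.COLOR_RGB2GRAY); H=[]
for x,y in [(263,213),(375,215),(266,311),(368,313),(318,288)]:
    r=28 if y==288 else 10; w=g[y-r:y+r+1,x-r:x+r+1]; n,l,st,ce=cv2.connectedComponentsWithStats((w<45).astype(np.uint8)); i=l[r,r]; H.append(ce[i]+[x-r,y-r])
a=ray(c,H[:4],24); b=ray(c,H[4],56); print(np.array(H)); print(a,a.mean(0),b)
for i,j in [(0,1),(2,3),(0,2),(1,3)]: d=a[j]-a[i]; print(np.linalg.norm(d),np.degrees(np.arctan2(d[1],d[0])))
E
```

```text
[[263.131 212.083]
 [374.152 214.657]
 [265.948 311.059]
 [367.096 312.024]
 [318.037 288.53 ]]
[[565.168 324.261  24.   ]
 [571.994 387.07   24.   ]
 [628.657 317.616  24.   ]
 [634.636 380.519  24.   ]] [600.114 352.366  24.   ] [[599.747 352.617  56.   ]]
63.178362630590534 83.79715805547654
63.18714426851234 84.57016492578401
63.83570893902675 -5.975281540023309
62.98326358280272 -5.9694442650082165
```

Call:
jog_arm:
  rows:
    - [20,0.5,3,0,85]
    - [42,0.5,3,0,85]
    - [54,0.5,3,0,85]
    - [57.5,0.5,3,0,85]
    - [57.5,0.5,3,0,85]

```text
time_s: 24.58
position: [599.7, 353.2, 28.3]
eef_rot: [[0.0, 0.084, 0.996], [0.0, 0.996, -0.084], [-1.0, 0.0, 0.0]]
ft_force: [-0.3, 0.3, -0.1]
grip_width: 84.9
```

Call:
jog_arm:
  rows:
    - [0,0,0,0,65]
    - [0,0,0,0,50]
    - [0,0,0,0,40]
    - [0,0,0,0,34]
    - [0,0,0,0,34]
  grip_force: 60

```text
time_s: 25.2
position: [599.8, 352.9, 29.1]
eef_rot: [[0.001, 0.084, 0.996], [-0.0, 0.996, -0.084], [-1.0, -0.0, 0.001]]
ft_force: [-0.5, -2.2, 5.0]
grip_width: 38.5
```

Call:
jog_arm:
  rows:
    - [0,0,0,0,34]
    - [0,0,0,0,34]
    - [-5,0,0,0,34]
    - [-20,0,0,0,34]
    - [-50,0,0,0,34]

```text
time_s: 25.82
position: [598.5, 352.7, 78.1]
eef_rot: [[-0.003, 0.084, 0.996], [-0.001, 0.996, -0.084], [-1.0, -0.001, -0.003]]
ft_force: [0.5, -0.4, -3.8]
grip_width: 38.6
```

Call:
jog_arm:
  rows:
    - [-20,-30,-2,0,34]
    - [-25,-85,-5,0,34]
    - [-25,-140,-8,0,34]
    - [-25,-195,-11,0,34]
    - [-25,-250,-14,0,34]

```text
time_s: 26.45
position: [564.6, 103.6, 104.3]
eef_rot: [[0.001, 0.083, 0.997], [0.0, 0.997, -0.083], [-1.0, 0.0, 0.001]]
ft_force: [0.3, 0.2, -2.8]
grip_width: 38.4
```

Call:
jog_arm:
  rows:
    - [0,-50,-3,-0.05,34]
    - [0,-90,-5,-0.094,34]
    - [5,-107,-5,-0.094,34]
    - [30,-107,-5,-0.094,34]
    - [55,-107,-5,-0.094,34]

```text
time_s: 27.08
position: [551.3, -0.9, 48.2]
eef_rot: [[0.001, -0.009, 1.0], [0.0, 1.0, 0.009], [-1.0, 0.0, 0.001]]
ft_force: [-0.3, 1.4, -5.4]
grip_width: 38.5
```

Call:
jog_arm:
  rows:
    - [0,0,0,0,34]
    - [0,0,0,0,34]

```text
time_s: 27.32
position: [551.4, -0.7, 49.2]
eef_rot: [[0.001, -0.011, 1.0], [-0.0, 1.0, 0.011], [-1.0, -0.0, 0.001]]
ft_force: [0.2, 0.5, -3.4]
grip_width: 38.6
```

```bash
python3 - <<'E'
from h import *
s=ctrl.state(); print(s["position"],s["time_s"])
c=cap("wrist","w11")
E
```

```text
[551.425  -0.735  49.219] 27.325
```

View pics/w11.png

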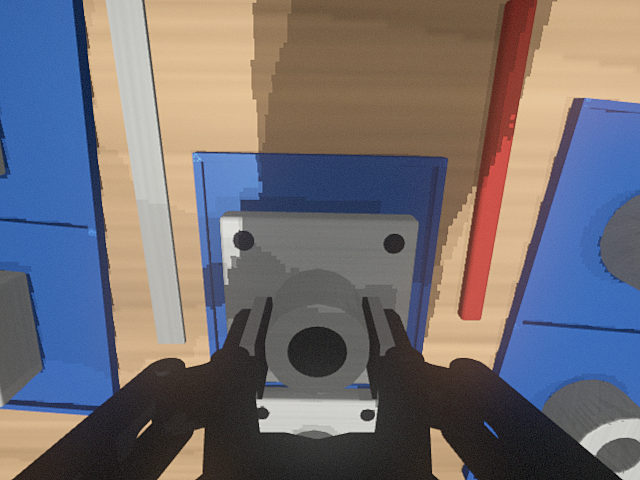

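The square flange is parallel to its tray, plate edge (222,213)–(418,216) against rim (193,152)–(447,158). I lower and release.

Call:
jog_arm:
  rows:
    - [10,-1,-1,0,34]
    - [19,-1,-1,0,34]
    - [24,-1,-1,0,34]
    - [27,-1,-1,0,34]
    - [27.5,-1,-1,0,34]

```text
time_s: 28.0
position: [549.5, -2.0, 21.1]
eef_rot: [[-0.0, -0.01, 1.0], [-0.0, 1.0, 0.01], [-1.0, -0.0, -0.0]]
ft_force: [-3.2, 0.4, 7.2]
grip_width: 38.6
```

Call:
jog_arm:
  rows:
    - [0.3,0,0,0,34]
    - [0.3,0,0,0,34]
    - [0.3,0,0,0,42]
    - [0.3,0,0,0,52]
    - [0.3,0,0,0,64]

```text
time_s: 28.62
position: [550.0, -2.1, 20.6]
eef_rot: [[0.001, -0.01, 1.0], [-0.0, 1.0, 0.01], [-1.0, -0.0, 0.001]]
ft_force: [-0.1, -0.1, -0.3]
grip_width: 63.9
```

Call:
jog_arm:
  rows:
    - [0,0,0,0,64]
    - [-5,0,0,0,70]
    - [-20,0,0,0,85]
    - [-50,0,0,0,85]
    - [-100,0,0,0,85]

```text
time_s: 29.25
position: [548.7, -2.0, 121.5]
eef_rot: [[-0.002, -0.01, 1.0], [0.0, 1.0, 0.01], [-1.0, 0.0, -0.002]]
ft_force: [-0.1, 0.4, 0.1]
grip_width: 85.3
```

Call:
jog_arm:
  rows:
    - [-40,0,0,0,85]
    - [-80,0,0,0,85]
    - [-120,0,-60,0,85]
    - [-120,0,-100,0,85]
    - [-120,0,-100,0,85]

```text
time_s: 29.88
position: [447.2, -2.9, 242.4]
eef_rot: [[0.001, -0.01, 1.0], [-0.0, 1.0, 0.01], [-1.0, -0.0, 0.001]]
ft_force: [0.9, -0.1, 0.3]
grip_width: 85.0
```

```bash
python3 - <<'E'
from h import *
s=ctrl.state(); print(s["position"],s["time_s"])
c=cap("wrist","w12"); cap("scene","s12"); cap("side","d12"); print(proj(c,[[550.4,-2,48],[550.4,-2,16]]),proj(load("s12"),[[550.4,-2,48],[473.8,-343.8,48],[463.6,-174.3,36],[528,177.4,36]]))
E
```

```text
[447.248  -2.881 242.396] 29.875
[[316.67  303.484]
 [316.722 289.186]] [[285.791 293.931]
 [138.39  355.562]
 [204.624 309.973]
 [339.673 249.122]]
```

View pics/w12.png

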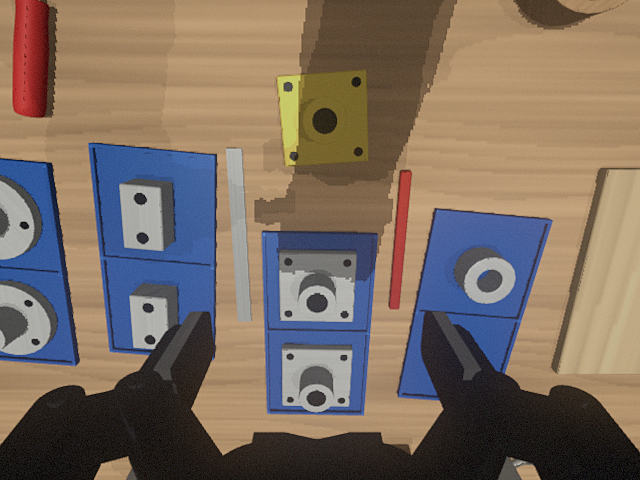

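View pics/d12.png

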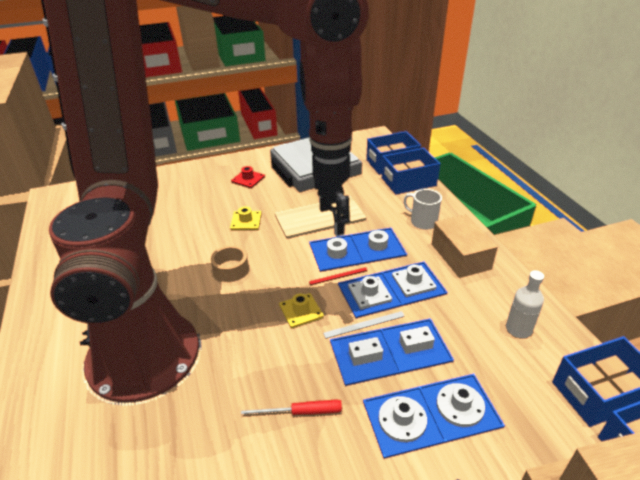

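All four parts sit flat in their own pockets. The square's bore is at (317,302) against (317,303.5) predicted, and the arm is clear. I hand the job in.

```bash
python3 -c "
from workcell import ctrl
print(ctrl.finish_job())"
```

```text
the job is handed in; nothing more can be done
None
```

I moved all four parts into the empty pockets of their own trays and handed the job in at about 30 s. The order was block, collar, round flange, square flange. The hand-in gives no verdict.

| Part | Last check | Result |
|---|---|---|
| Block | Measured position and angle | about 1.5 mm from the pocket centre, 0.4° from the tray's length |
| Round flange | Measured hub position | about 1.5 mm from the pocket centre |
| Collar | Ring centre against the projected pocket centre (read by eye) | within about 2 px |
| Square flange | Bore against the projected pocket centre (read by eye) | within about 2 px; sides looked parallel to the tray in the picture |

- **Final pictures:** the wrist and side views showed all four parts flat and upright beside their samples, with the arm clear of everything. The block, the samples and the look-alikes were not disturbed.
- **Disagreements:**
    - The square flange's hub was about 3 mm off the collar centre I had used for it, so I corrected the grasp.
    - Plate-edge readings of the square flange's angle differed from the hole readings by a few degrees, so I used the holes.
    - When the square flange was set down, the wrist felt a contact of about 7 N.

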